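# Weigh the gilt porcelain dish without chipping it

## Task

Weigh the gold-rimmed porcelain dish: pick it up with a light grip, keep it level, and lower it softly onto the middle of the spring scale's round pan, letting the pan take its weight before you let go (do not drop it). It is thin and cracks if squeezed or knocked hard; do not disturb the other crockery and the tape.

Things in the scene. Friction and masses are not known exactly. Their poses are not given: they have to be found in the camera images.
- gilt_dish: dish to weigh: white porcelain, GOLD rim and scrolls, 100 mm long (x), 50 wide (y), 52 high on 10 mm feet, 0.16-0.26 kg. Long sides (y = +-25 mm) flat, upright, 10 to 52 mm up: grip these at mid length, 35 mm up; ends flare. Origin: centre of underside, z up. Cracks if finger forces (both pads added) pass 80 N or it meets the scale with over 15 N.
- plain_dish: small white porcelain sauce dish of the same shape and size as gilt_dish (100 x 50 x 52 mm), with a plain white rim; origin at the centre of its underside, x along its length, z up. Leave it alone.
- blue_dish: small white porcelain sauce dish of the same shape and size as gilt_dish (100 x 50 x 52 mm), with a BLUE rim and scrollwork; origin at the centre of its underside, x along its length, z up. Leave it alone.
- scale: green spring scale, housing 170 x 150 x 70 mm, fixed to the table, with a dial on its +x face and a round steel pan on top. Origin at the centre of its underside, z up.
- pan_top (a point): centre of the upper face of the scale's round steel pan (160 mm across, flat, no rim), 100 mm above the table when empty, marked by a black dot; it sinks with the pan.
- pan (a joint): how far the sprung pan has sunk, in m: 0 empty, stop at 0.020; 0.4 N per mm, so the dish alone sinks it 4 to 6.5 mm.
- cup: white porcelain cup without handle, 68 mm across, 62 mm high, origin at the centre of its underside. Leave it alone.
- tape: roll of orange packing tape lying flat, 100 mm across, 45 mm high, origin at the centre of its underside. Leave it alone.
- bowl: white porcelain bowl, 124 mm across, 55 mm high, origin at the centre of its underside. Leave it alone.
There are look-alikes about, which are no part of the job. What is shaped like the gilt_dish but brown is not meant.

How it is judged:
By the outcome, as a careful person would: the job done as asked, in the order asked, and still so for the second after the job is handed in, with the robot touching nothing.
It also fails if it takes over 42 s, if anything falls off the work surface, if the arm or the gripper's body presses on something with over 40 N, if the wrist force passes 120 N, or if a joint passes its speed limit or range.

## Robot

A 6-joint arm with a two-finger parallel gripper is mounted at the origin on the work surface. World frame = base frame: x ahead of the robot, y to its left, z up, the work surface at z = 0. Lengths are in m, angles in rad, forces in N, time in s.
With the tool pointing down it reaches from about 0.375 to 0.9 m from the base axis. Payload 3.1 kg.
Tool frame: the origin (TCP) lies on the centre line of the jaws, within the pads' length; the fingertips stand robot.tip_reach ahead of it and the grasp point (between the pads) lies 8 mm behind it (robot.tip_reach is the distance from the TCP to the fingertips, in m); z points along the fingers, y is the line along which they close (so a half turn about z gives the same grasp; the last joint's range is limited). The gripper opens to 87 mm and grips with 3 to 60 N. Pads are 19 mm wide; open, the fingers measure 117 mm over their backs; the gripper's body (75 mm by 190 mm) begins 51 mm behind the grasp point.
Start: joints at [-1.363, 0.527, 1.433, -0, 1.181, -0.178], TCP at [0.235, -0.579, 0.234] pointing down, gripper open.
Joint ranges: [-3.08, 3.08], [-0.75, 2.2], [0.22, 2.44], [-1.43, 4.57], [0, 2.65], [-2.85, 2.85]. Speed limits (rad/s): [2.79, 2.79, 3.14, 3.14, 3.14, 3.14].

## Interface

Orientations are given as a unit quaternion [x, y, z, w].
In Python, from rig import robot gives the robot as it stands.
- The arm moves only by the tool jog_arm, never from a script. Its argument "motion" is one flat list of numbers, 7 for each row, row after row: the shift along the tool's x, y, z scaled (see below), then the turn, a rotation vector about the tool's x, y, z scaled (see below), then the gripper's target within -1 to 1 (shut at 1, half-way at 0, fully open at -1). In form: [x, y, z, rx, ry, rz, hand, x, y, z, rx, ry, rz, hand, ...]. A call has 1 to 12 rows; each row shifts and turns the commanded pose from where the row before left it, along the tool's axes as they then stand; what a row does not reach is not made up. The controller multiplies each number of a shift by 4 cm and each number of a turn by 4 degrees. A row lasts 1/8 s, in which the tool goes at most 62.5 mm and 10.7 degrees, less where a joint would pass 70% of its speed; a pose out of reach is approached as far as the arm can. A call with a number of a shift or a turn outside -1 to 1 is refused whole. A call with a gripper value outside its range is refused whole. The fingers move at their own pace and stop on an object; "grip_force" is the grip in N (left out, the last holds). Time passes only in rows, so rows that do not move let the fingers close. It gives the time, the measured TCP pose, the force, the opening and the grip force at its end, in the units of the state.
- robot.get_obs(): the state, without advancing time (a new reading comes with each control period).
- robot.camera(name): name is "scene" or "top"; returns the picture (400x640x3 uint8, blue, green, red); there is no depth.
- robot.calibration(name): a dict with "fx", "fy", "cx", "cy" (pixels), "dist_coeffs" ([k1, k2, p1, p2, k3] as OpenCV has them; the pictures are not rectified), "R" (3x3) and "t" (3): a world point X has camera coordinates R X + t. Camera axes: x right, y down, z forward; pixel columns grow to the right and rows downward; lengths in m; the calibration is good to about 2 mm. A picture is of the moment at which its call begins. calibration takes no time and is no camera call.
- robot.hand_in(): hands the job in; it is judged then, once.
The state is a dict: "time": time; "q": joint angles; "joint_velocities": joint speeds; "joint_torque": joint torques, N m; "position": TCP position; "tool_rot": TCP orientation; "ft_force": force on the tool from outside, world axes, zero at the start; "moment": the same for the moment, N m; "grip_width": finger opening in m; "grip_force": force on a finger pad.
Only numpy, scipy, OpenCV 4.12 (cv2) and the standard library are available. Lean on these libraries where they do the work, as an engineer would, in place of code of your own. Each camera call takes 0.05 s, during which the arm holds its last target. There are 200 camera calls.

## Working session

There is one attempt and no reset: what is moved stays moved. The work goes in short steps, Python scripts to look and compute and a tool call to move; the robot and the scene stay as the last step left them, time stands still between calls to the robot, and variables do not carry over. Pictures are saved under pics/ and viewed, at most 10 in all, crops included, and the job is handed in when it is done.

Besides the shell and the picture viewer there is one more tool, called after ">>>" in YAML: its name, and indented under it one key for each argument. jog_arm: Moves the arm, as the interface text tells. Shifts and turns lie within -1 to 1; 1 stands for 4 cm of shift or 4 degrees of turn. Its arguments: {"type":"object","properties":{"motion":{"type":"array","items":{"type":"number"}},"grip_force":{"type":"number"}},"required":["motion"]}

```bash
mkdir -p pics; ls
python3 - <<'E'
from rig import robot
import cv2
for n in("scene","top"):
    im=robot.camera(n); cv2.imwrite(f"pics/{n}0.png",im)
    c=robot.calibration(n); print(n,{k:(v.tolist() if hasattr(v,'tolist') else v) for k,v in c.items()})
o=robot.get_obs(); print(o, robot.tip_reach)
E
```

```text
pics
scene {'fx': 441.04508322105755, 'fy': 441.04508322105755, 'cx': 319.3452779152323, 'cy': 197.19771738115085, 'dist_coeffs': [-0.09066110440508944, 0.0, 0.0, 0.0, 0.0], 'R': [[-0.5733140050878517, 0.8193352268295415, -0.0009152301952931271], [0.5321037371310976, 0.3714794339104293, -0.7608341758311773], [-0.6230382528394598, -0.4366838859607377, -0.6489456982221107]], 't': [0.3007540633326472, -0.27904062882984615, 1.4115522812530452]}
top {'fx': 483.8967418673815, 'fy': 483.8967418673815, 'cx': 316.8288211366387, 'cy': 202.86774030055233, 'dist_coeffs': [-0.12630201127001792, 0.0, 0.0, 0.0, 0.0], 'R': [[-0.02387362048387631, -0.9996619313225207, -0.0102991897506491], [-0.9955309819667053, 0.024713996250318206, -0.09114429402736629], [0.09136801513330353, 0.008077218201044989, -0.9957844366913622]], 't': [0.05756788248099462, 0.6189106824638644, 1.2431138141401812]}
{'time': 0.1, 'q': array([-1.36352129e+00,  5.28374191e-01,  1.43378867e+00,  3.60803025e-05,
        1.18139291e+00, -1.78478788e-01]), 'joint_velocities': array([ 0.00115007, -0.00170226, -0.00220083,  0.00067814,  0.00298413,
       -0.00132996]), 'joint_torque': array([-2.69640054e-05, -4.40984595e+01, -1.77151251e+01,  6.35121530e-02,
        5.33820223e-02, -3.54205326e-05]), 'position': array([ 0.23507555, -0.57841329,  0.23266425]), 'tool_rot': array([ 9.81457684e-01,  1.91676420e-01,  2.54899153e-06, -9.81698576e-04]), 'ft_force': array([ 0.01714754, -0.13099334,  0.24497305]), 'moment': array([ 0.02833476,  0.03188621, -0.02372538]), 'grip_force': 0.0, 'grip_width': 0.0868582952659943} 0.011
```

View pics/scene0.png

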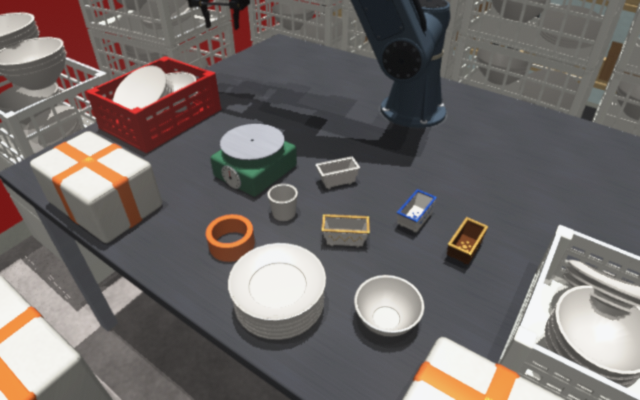

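View pics/top0.png

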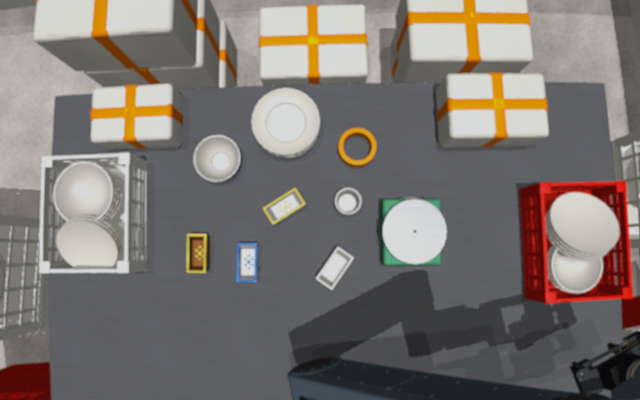

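Scene view: gilt dish at (345,230), plain at (338,172), blue at (416,210), brown at (467,240), scale pan at (252,142). In the top view the candidates are gilt (284,206), plain (335,267), blue (247,261) and brown with a gold rim (197,253). By the description, the choice is the white dish with the gold rim at top (284,206). The pan dot is near (414,231).

```bash
cat > h.py <<'E'
import numpy as np,cv2
from rig import robot
def cal(n):
    c=robot.calibration(n); return np.array([[c['fx'],0,c['cx']],[0,c['fy'],c['cy']],[0,0,1]]),np.array(c['dist_coeffs']),np.array(c['R']),np.array(c['t'])
def plane(n,px,z):
    K,d,R,t=cal(n); u=cv2.undistortPoints(np.float64(px).reshape(-1,1,2),K,d)[:,0]
    r=np.c_[u,np.ones(len(u))]@R; o=-R.T@t
    return (o+r*((z-o[2])/r[:,2])[:,None])[:,:2]
def proj(n,X):
    K,d,R,t=cal(n); return cv2.projectPoints(np.float64(X).reshape(-1,1,3),cv2.Rodrigues(R)[0],t,K,d)[0][:,0]
def blob(mask,x,y,w,h):
    m=np.zeros_like(mask); m[y:y+h,x:x+w]=mask[y:y+h,x:x+w]
    v,u=np.nonzero(m); return np.c_[u,v]
E
python3 - <<'E'
from h import *
t=cv2.imread('pics/top0.png'); s=cv2.imread('pics/scene0.png')
a=cv2.resize(t[180:230,255:315],None,fx=6,fy=6,interpolation=cv2.INTER_CUBIC); b=cv2.resize(s[205:255,310:380],None,fx=6,fy=6,interpolation=cv2.INTER_CUBIC)
cv2.imwrite('pics/crop.png',np.hstack([a,b]))
def gold(im):
    h=cv2.cvtColor(im,cv2.COLOR_BGR2HSV); return cv2.inRange(h,(12,70,60),(38,255,255))
for n,im,box in(('top',t,(258,182,54,46)),('scene',s,(315,208,62,26))):
    p=blob(gold(im),*box); P=plane(n,p,.052)
    (c,sz,ang)=cv2.minAreaRect(np.float32(P*1000)); print(n,len(p),c,sz,ang, cv2.boxPoints((c,sz,ang)).tolist())
g=cv2.cvtColor(t,cv2.COLOR_BGR2HSV)
# pan
p=blob(cv2.inRange(g,(0,0,150),(180,40,255)),375,190,80,85)
P=plane('top',p,.1); print('pan',cv2.minEnclosingCircle(np.float32(P)),P.mean(0))
q=blob(cv2.inRange(t,(0,0,0),(110,110,110)),405,222,20,18); print('dot',q.tolist(),plane('top',q.mean(0),.1))
q=blob(cv2.inRange(s,(0,0,0),(110,110,110)),240,132,24,16); print('dot s',q.tolist(),plane('scene',q.mean(0),.1) if len(q) else '')
# other things
w=blob(cv2.inRange(g,(0,0,120),(180,70,255)),330,185,36,34); print('cup',cv2.minEnclosingCircle(np.float32(plane('top',w,.062))))
w=blob(cv2.inRange(g,(0,0,120),(180,70,255)),310,240,50,55); print('plain',cv2.minAreaRect(np.float32(plane('top',w,.052))))
E
```

```text
top 370 (612.4334716796875, 127.61967468261719) (56.1717643737793, 104.78274536132812) 30.78285789489746 [[561.4913330078125, 158.25582885742188], [615.11767578125, 68.23560333251953], [663.3756103515625, 96.9835205078125], [609.749267578125, 187.00375366210938]]
scene 424 (612.8638305664062, 129.0076904296875) (56.02662658691406, 102.00831604003906) 30.835695266723633 [[562.6668701171875, 158.44293212890625], [614.9541015625, 70.85443115234375], [663.060791015625, 99.57244873046875], [610.7735595703125, 187.16094970703125]]
pan ((0.5393529534339905, -0.19600851833820343), 0.08322815597057343) [ 0.53734862 -0.19771408]
dot [] [[nan nan]]
dot s [] 
cup ((0.621288537979126, -0.03762579709291458), 0.03640411049127579)
plain ((0.4502633512020111, 0.0012302994728088379), (0.05510992556810379, 0.10498259216547012), 53.813926696777344)<stdin>:14: RuntimeWarning: Mean of empty slice.
  ret = um.true_divide(
```

View pics/crop.png

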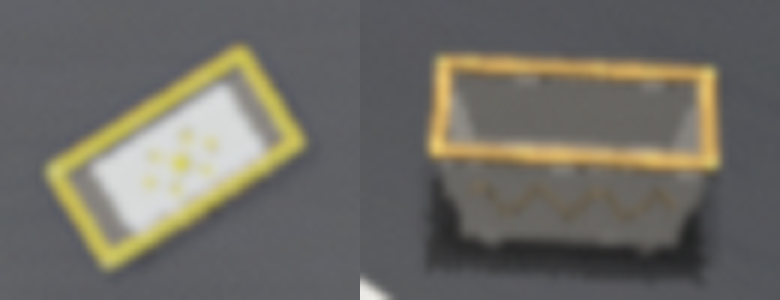

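Crop: gold rim and scrolls on white porcelain, so the choice is right. The two views agree on the centre (within 1.5 mm) and the size fits. Next I refine the pan dot and work out the approach arc.

```bash
cat >> h.py <<'E'
from scipy.spatial.transform import Rotation as Ro
def togo(target,yawy):
    o=robot.get_obs(); R=Ro.from_quat(o['tool_rot']).as_matrix()
    y=R[:,1]; a=np.degrees(np.arctan2(y[1],y[0])); d=(yawy-a+90)%180-90
    print('t',round(o['time'],2),'pos',o['position'].round(4),'yaw y',a.round(2),'tilt z',R[:,2].round(4),'q',o['q'].round(2),'w',o['grip_width'],'gf',o['grip_force'],'F',o['ft_force'].round(2))
    print('shift tool units',(R.T@(np.array(target)-o['position'])/.04).round(3),'rz units',round(-d/4,3), 'level turn (tool x,y) units',(np.degrees(np.cross([0,0,1],R.T@[0,0,-1]))/4).round(3))
E
python3 - <<'E'
from h import *
for n,(x,y,w,h) in(('top',(398,215,32,32)),('scene',(236,130,34,22))):
    g=255-cv2.cvtColor(cv2.imread(f'pics/{n}0.png'),cv2.COLOR_BGR2GRAY)[y:y+h,x:x+w].astype(float)
    v,u=np.unravel_index(g.argmax(),g.shape); W=g[v-2:v+3,u-2:u+3]; print(W)
    W=np.clip(W-np.median(g)-8,0,None); yy,xx=np.mgrid[-2:3,-2:3]
    px=[x+u+(W*xx).sum()/W.sum(),y+v+(W*yy).sum()/W.sum()]; print(n,px,plane(n,px,.1))
togo([.6127,.1283,.19],30.8)
p=np.array([.2351,-.5784]);a=np.radians(22.1);N=24
def end(v):
    q=p.copy()
    for i in range(N):
        b=a+np.radians(4)*i; q=q+.04*(v[0]*np.array([np.cos(b),np.sin(b)])+v[1]*np.array([np.sin(b),-np.cos(b)]))
    return q
from scipy.optimize import fsolve
print(fsolve(lambda v:end(v)-[.6127,.1283],[.9,.1]))
E
```

```text
[[ 40.  47.  57.  56.  46.]
 [ 46.  66.  93.  91.  62.]
 [ 48.  78. 122. 118.  73.]
 [ 44.  64.  92.  91.  62.]
 [ 39.  45.  54.  53.  46.]]
top [np.float64(414.4448897795591), np.float64(230.96593186372746)] [[ 0.53775335 -0.19800064]]
[[ 60.  69.  72.  67.  60.]
 [ 73. 109. 120.  98.  67.]
 [ 86. 130. 143. 111.  71.]
 [ 70.  89.  92.  73.  59.]
 [ 59.  62.  63.  58.  56.]]
scene [np.float64(251.77011494252875), np.float64(139.76091954022988)] [[ 0.53581798 -0.19839185]]
t 0.1 pos [ 0.2351 -0.5784  0.2327] yaw y -67.9 tilt z [-4.0e-04  1.9e-03 -1.0e+00] q [-1.36  0.53  1.43  0.    1.18 -0.18] w 0.0868582952659943 gf 0.0 F [ 0.02 -0.13  0.24]
shift tool units [ 15.394 -12.816   1.097] rz units 20.325 level turn (tool x,y) units [-0.028 -0.005  0.   ]
[0.93517832 0.10186096]
```

Pan centre is (0.537, −0.198), and both views and the disc agree. Now the approach arc, at height.

>>> jog_arm:
  motion: [0.935,0.1,0,0,0,-1,-1,0.935,0.1,0,0,0,-1,-1,0.935,0.1,0,0,0,-1,-1,0.935,0.1,0,0,0,-1,-1,0.935,0.1,0,0,0,-1,-1,0.935,0.1,0,0,0,-1,-1,0.935,0.1,0,0,0,-1,-1,0.935,0.1,0,0,0,-1,-1,0.935,0.1,0,0,0,-1,-1,0.935,0.1,0,0,0,-1,-1,0.935,0.1,0,0,0,-1,-1,0.935,0.1,0,0,0,-1,-1]
  grip_force: 8

```text
time: 1.6
position: [0.5811, -0.308, 0.2329]
tool_rot: [0.818, 0.575, -0.0, -0.001]
ft_force: [-0.1, -0.9, 0.2]
grip_width: 0.087
grip_force: 0.0
```

>>> jog_arm:
  motion: [0.935,0.1,0,0,0,-1,-1,0.935,0.1,0,0,0,-1,-1,0.935,0.1,0,0,0,-1,-1,0.935,0.1,0,0,0,-1,-1,0.935,0.1,0,0,0,-1,-1,0.935,0.1,0,0,0,-1,-1,0.935,0.1,0,0,0,-1,-1,0.935,0.1,0,0,0,-1,-1,0.935,0.1,0,0,0,-1,-1,0.935,0.1,0,0,0,-1,-1,0.935,0.1,0,0,0,-1,-1,0.935,0.1,0,0,0,-1,-1]

```text
time: 3.1
position: [0.6106, 0.1293, 0.233]
tool_rot: [0.513, 0.858, -0.0, -0.0]
ft_force: [0.6, -0.1, 0.3]
grip_width: 0.0872
grip_force: 0.0
```

```bash
python3 -c "
from h import *
togo([.6127,.1283,.12],30.8)"
```

```text
t 3.1 pos [0.6106 0.1293 0.233 ] yaw y 28.24 tilt z [-9.e-04  0.e+00 -1.e+00] q [ 0.03  0.53  1.43  0.    1.18 -0.46] w 0.08723899289971639 gf 0.0 F [ 0.58 -0.1   0.32]
shift tool units [-0.048  0.035  2.824] rz units -0.641 level turn (tool x,y) units [-0.012 -0.007  0.   ]
```

>>> jog_arm:
  motion: [-0.05,0.035,0.8,0,0,-0.64,-1,0,0,0.8,0,0,0,-1,0,0,0.8,0,0,0,-1,0,0,0.8,0,0,0,-1,0,0,0.6,0,0,0,-1,0,0,0,0,0,0,-1]

```text
time: 3.85
position: [0.6114, 0.127, 0.0792]
tool_rot: [0.495, 0.869, -0.002, -0.002]
ft_force: [0.1, 0.1, -0.3]
grip_width: 0.087
grip_force: 0.0
```

Run:
```python
from h import *
togo([.6127,.1283,.027],30.8)
im=robot.camera('scene'); cv2.imwrite('pics/s1.png',cv2.resize(im[130:270,270:450],None,fx=4,fy=4))
```

```text
t 3.85 pos [0.6114 0.127  0.0792] yaw y 30.67 tilt z [-5.8e-03 -2.0e-04 -1.0e+00] q [ 0.03  0.73  1.55 -0.    0.87 -0.51] w 0.08699653762139302 gf 0.0 F [ 0.1   0.06 -0.28]
shift tool units [0.008 0.053 1.304] rz units -0.034 level turn (tool x,y) units [-0.073 -0.04   0.   ]
```

View pics/s1.png

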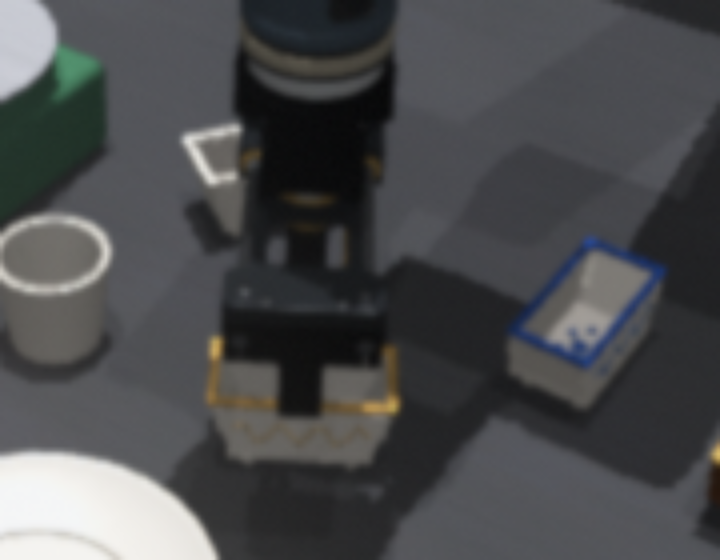

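The fingers straddle the dish at mid-length (crop ~(300,370)). Descend and close lightly.

>>> jog_arm:
  motion: [0.01,0.05,0.35,-0.07,-0.04,-0.03,-1,0,0,0.35,0,0,0,-1,0,0,0.35,0,0,0,-1,0,0,0.25,0,0,0,-1,0,0,0,0,0,0,-1]

```text
time: 4.53
position: [0.6143, 0.1283, 0.0283]
tool_rot: [0.494, 0.869, 0.001, 0.001]
ft_force: [-0.3, -0.7, -0.1]
grip_width: 0.087
grip_force: 0.0
```

```bash
python3 -c "
from h import *
togo([.6127,.1283,.027],30.8)"
```

```text
t 4.53 pos [0.6143 0.1283 0.0283] yaw y 30.79 tilt z [ 0.0033  0.     -1.    ] q [ 0.03  0.8   1.56 -0.    0.77 -0.51] w 0.08702736005616972 gf 0.0 F [-0.27 -0.71 -0.12]
shift tool units [ 0.02  -0.035  0.033] rz units -0.004 level turn (tool x,y) units [ 0.04   0.024 -0.   ]
```

>>> jog_arm:
  motion: [0.02,-0.035,0.03,0.04,0.02,0,-0.7,0,0,0,0,0,0,-0.45,0,0,0,0,0,0,-0.28,0,0,0,0,0,0,-0.22,0,0,0,0,0,0,-0.18,0,0,0,0,0,0,-0.14,0,0,0,0,0,0,-0.1,0,0,0,0,0,0,0,0,0,0,0,0,0,0.3,0,0,0,0,0,0,0.3]
  grip_force: 10

```text
time: 5.78
position: [0.6134, 0.1283, 0.0284]
tool_rot: [0.494, 0.869, 0.0, 0.001]
ft_force: [-0.3, -0.6, 1.8]
grip_width: 0.0503
grip_force: 10.0
```

>>> jog_arm:
  motion: [0,0,-0.05,0,0,0,0.3,0,0,-0.1,0,0,0,0.3,0,0,-0.2,0,0,0,0.3,0,0,-0.2,0,0,0,0.3,0,0,0,0,0,0,0.3,0,0,0,0,0,0,0.3]

```text
time: 6.52
position: [0.6134, 0.1284, 0.0505]
tool_rot: [0.494, 0.869, 0.001, 0.001]
ft_force: [0.3, 0.2, -3.0]
grip_width: 0.0498
grip_force: 10.0
```

Run:
```python
from h import *
togo([.537,-.198,.21],30.8)
im=robot.camera('scene'); cv2.imwrite('pics/s2.png',cv2.resize(im[130:270,270:450],None,fx=4,fy=4))
```

```text
t 6.53 pos [0.6134 0.1284 0.0505] yaw y 30.78 tilt z [ 2.6e-03 -1.0e-04 -1.0e+00] q [ 0.03  0.77  1.56 -0.    0.81 -0.51] w 0.049780562929137226 gf 9.992267273773905 F [ 0.35  0.22 -2.99]
shift tool units [-6.038 -5.809 -3.992] rz units -0.004 level turn (tool x,y) units [ 0.031  0.021 -0.   ]
```

View pics/s2.png

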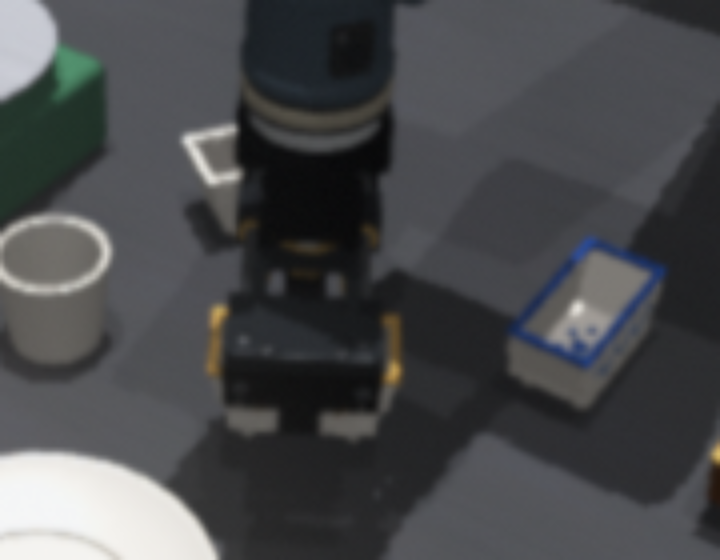

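Held level, force −3 N. Lift and carry with ramps.

>>> jog_arm:
  motion: [0,0,-0.2,0.03,0.02,0,0.3,0,0,-0.4,0,0,0,0.3,0,0,-0.5,0,0,0,0.3,0,0,-0.6,0,0,0,0.3,0,0,-0.6,0,0,0,0.3,0,0,-0.6,0,0,0,0.3,0,0,-0.4,0,0,0,0.3,0,0,-0.3,0,0,0,0.3,0,0,-0.15,0,0,0,0.3]

```text
time: 7.7
position: [0.6135, 0.1284, 0.201]
tool_rot: [0.494, 0.869, 0.0, 0.0]
ft_force: [-0.3, 0.7, -1.9]
grip_width: 0.0501
grip_force: 10.0
```

>>> jog_arm:
  motion: [-0.2,-0.19,0,0,0,0,0.3,-0.4,-0.385,0,0,0,0,0.3,-0.6,-0.577,0,0,0,0,0.3,-0.6,-0.577,0,0,0,0,0.3,-0.6,-0.577,0,0,0,0,0.3,-0.6,-0.577,0,0,0,0,0.3,-0.6,-0.577,0,0,0,0,0.3,-0.6,-0.577,0,0,0,0,0.3,-0.6,-0.577,0,0,0,0,0.3,-0.6,-0.577,0,0,0,0,0.3,-0.4,-0.385,0,0,0,0,0.3,-0.2,-0.19,0,0,0,0,0.3]

```text
time: 9.2
position: [0.5366, -0.1979, 0.1997]
tool_rot: [0.495, 0.869, -0.0, -0.001]
ft_force: [0.4, 0.0, -2.4]
grip_width: 0.0501
grip_force: 10.0
```

>>> jog_arm:
  motion: [0,0,0,0,0,0,0.3,0,0,0,0,0,0,0.3]

```text
time: 9.45
position: [0.5379, -0.1952, 0.2001]
tool_rot: [0.494, 0.87, 0.0, -0.0]
ft_force: [0.3, 0.5, -2.2]
grip_width: 0.0499
grip_force: 10.0
```

```bash
python3 -c "
from h import *
togo([.537,-.198,.137],30.8)"
```

```text
t 9.45 pos [ 0.5379 -0.1952  0.2001] yaw y 30.8 tilt z [-6.e-04  8.e-04 -1.e+00] q [-0.54  0.5   1.6   0.    1.04 -1.08] w 0.0498824407529072 gf 9.992310870147776 F [ 0.32  0.51 -2.16]
shift tool units [-0.051 -0.055  1.579] rz units 0.001 level turn (tool x,y) units [-0.002 -0.014  0.   ]
```

>>> jog_arm:
  motion: [-0.05,-0.055,0.15,0,-0.01,0,0.3,0,0,0.3,0,0,0,0.3,0,0,0.35,0,0,0,0.3,0,0,0.3,0,0,0,0.3,0,0,0.2,0,0,0,0.3,0,0,0.15,0,0,0,0.3,0,0,0.1,0,0,0,0.3,0,0,0,0,0,0,0.3,0,0,0,0,0,0,0.3]

```text
time: 10.58
position: [0.5376, -0.1989, 0.1387]
tool_rot: [0.494, 0.869, -0.0, 0.001]
ft_force: [-0.5, 0.1, -2.0]
grip_width: 0.0501
grip_force: 10.0
```

Run:
```python
from h import *
togo([.537,-.198,.128],30.8)
im=robot.camera('scene'); cv2.imwrite('pics/s3.png',cv2.resize(im[80:220,180:340],None,fx=4,fy=4))
```

```text
t 10.57 pos [ 0.5376 -0.1989  0.1387] yaw y 30.79 tilt z [ 0.0011 -0.001  -1.    ] q [-0.55  0.58  1.65 -0.    0.9  -1.09] w 0.050059711488794144 gf 9.992336718714796 F [-0.47  0.08 -2.  ]
shift tool units [ 0.026 -0.001  0.267] rz units -0.004 level turn (tool x,y) units [ 0.005  0.02  -0.   ]
```

View pics/s3.png

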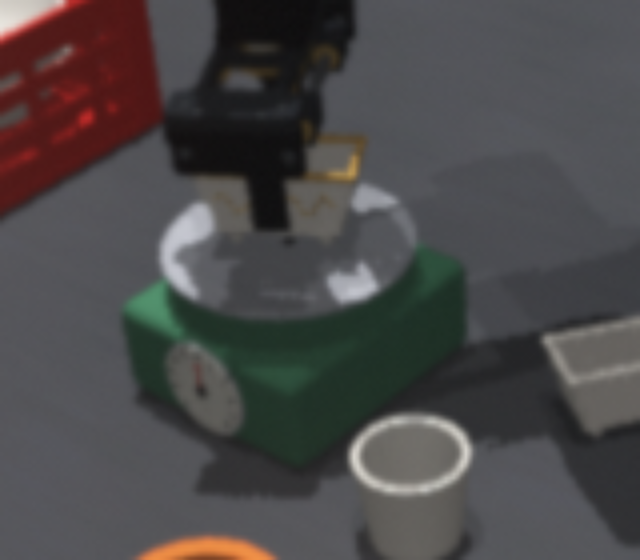

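Dish held level just above the pan, over the dot (crop (288,240)). Lowering slowly.

>>> jog_arm:
  motion: [0.02,0,0.05,0,0.02,0,0.3,0,0,0.05,0,0,0,0.3,0,0,0.05,0,0,0,0.3,0,0,0.03,0,0,0,0.3,0,0,0.03,0,0,0,0.3,0,0,0.025,0,0,0,0.3,0,0,0.025,0,0,0,0.3,0,0,0.025,0,0,0,0.3,0,0,0,0,0,0,0.3,0,0,0,0,0,0,0.3]

```text
time: 11.88
position: [0.5369, -0.198, 0.127]
tool_rot: [0.494, 0.869, 0.0, -0.0]
ft_force: [-0.4, 0.2, -1.8]
grip_width: 0.0499
grip_force: 10.0
```

>>> jog_arm:
  motion: [0,0,0.025,0,0,0,0.3,0,0,0.025,0,0,0,0.3,0,0,0,0,0,0,0.3,0,0,0,0,0,0,0.3]

```text
time: 12.38
position: [0.5369, -0.1981, 0.125]
tool_rot: [0.494, 0.869, 0.0, -0.0]
ft_force: [-0.5, -0.9, -0.2]
grip_width: 0.05
grip_force: 10.0
```

>>> jog_arm:
  motion: [0,0,0.025,0,0,0,0.3,0,0,0.025,0,0,0,0.3,0,0,0,0,0,0,0.3,0,0,0,0,0,0,0.3]

```text
time: 12.88
position: [0.5369, -0.198, 0.123]
tool_rot: [0.494, 0.869, 0.0, -0.0]
ft_force: [-0.6, -0.1, 0.1]
grip_width: 0.0501
grip_force: 10.0
```

Run:
```python
from h import *
togo([.537,-.198,.1225],30.8)
f=[]
for i in range(8): robot.camera('top'); f.append(robot.get_obs()['ft_force'][2])
print(np.mean(f),np.std(f))
```

```text
t 12.88 pos [ 0.5369 -0.198   0.123 ] yaw y 30.78 tilt z [-3.e-04  6.e-04 -1.e+00] q [-0.55  0.61  1.66  0.    0.87 -1.09] w 0.05009674417741285 gf 9.991677654033992 F [-0.6  -0.08  0.07]
shift tool units [-0.001  0.002  0.012] rz units -0.004 level turn (tool x,y) units [ 0.    -0.009  0.   ]
0.04365568440257528 0.4649904178251442
```

Wrist force is about zero (the pan has sunk about 5.4 mm, 2.2 N), so the pan carries the weight. Open gently.

>>> jog_arm:
  motion: [0,0,0,0,0,0,0.3,0,0,0,0,0,0,0.3,0,0,0,0,0,0,-0.17,0,0,0,0,0,0,-0.2,0,0,0,0,0,0,-0.25,0,0,0,0,0,0,-0.35,0,0,0,0,0,0,-0.5,0,0,0,0,0,0,-0.75,0,0,0,0,0,0,-0.95,0,0,0,0,0,0,-1,0,0,0,0,0,0,-1]
  grip_force: 4

```text
time: 14.65
position: [0.5369, -0.198, 0.1229]
tool_rot: [0.494, 0.869, 0.0, -0.0]
ft_force: [0.5, 0.1, -0.5]
grip_width: 0.0861
grip_force: 0.0
```

>>> jog_arm:
  motion: [0,0,-0.1,0,0,0,-1,0,0,-0.3,0,0,0,-1,0,0,-0.5,0,0,0,-1,0,0,-0.7,0,0,0,-1,0,0,-0.7,0,0,0,-1,0,0,-0.7,0,0,0,-1,0,0,-0.4,0,0,0,-1,0,0,0,0,0,0,-1,0,0,0,0,0,0,-1,0,0,0,0,0,0,-1]

```text
time: 15.9
position: [0.5363, -0.1977, 0.2576]
tool_rot: [0.494, 0.869, 0.0, -0.002]
ft_force: [-0.2, -0.3, 0.0]
grip_width: 0.0867
grip_force: 0.0
```

Run:
```python
from h import *
togo([.537,-.198,.26],30.8)
im=robot.camera('scene'); t=robot.camera('top'); cv2.imwrite('pics/s4.png',np.hstack([cv2.resize(im[80:220,180:340],None,fx=3,fy=3),cv2.resize(t[160:300,340:440],None,fx=3,fy=3)]))
h=cv2.cvtColor(im,cv2.COLOR_BGR2HSV); p=blob(cv2.inRange(h,(12,70,60),(38,255,255)),220,90,70,55)
p=p[p[:,1]<p[:,1].min()+60]; print(cv2.minAreaRect(np.float32(plane('scene',p,.1465)*1000)))
```

```text
t 15.9 pos [ 0.5363 -0.1977  0.2576] yaw y 30.78 tilt z [-0.0027  0.0021 -1.    ] q [-0.55  0.43  1.54  0.    1.18 -1.09] w 0.08666165447493887 gf 0.0 F [-0.25 -0.32  0.03]
shift tool units [-0.015  0.012 -0.06 ] rz units -0.005 level turn (tool x,y) units [-0.018 -0.045  0.   ]
((537.2084350585938, -196.46759033203125), (55.220191955566406, 102.91775512695312), 30.542327880859375)
```

View pics/s4.png

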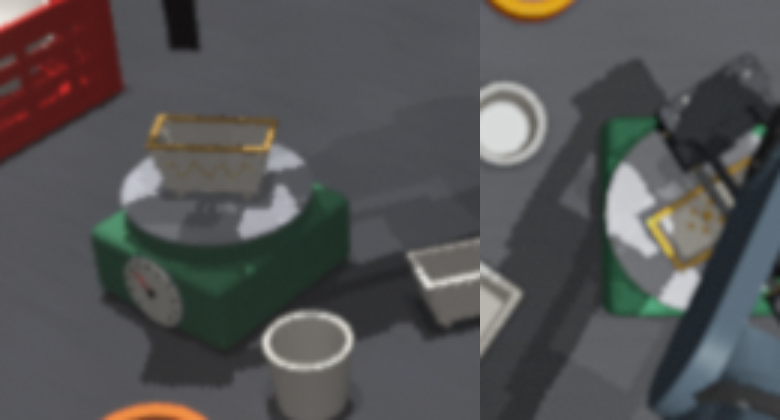

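The dish stands level in the middle of the pan, within 2 mm of the dot. The dial has turned, and the gripper is clear.

```bash
python3 -c "
from rig import robot
print(robot.hand_in())"
```

```text
the job is handed in; nothing more can be done
None
```

The gilt dish stands level on the middle of the scale's pan, about 2 mm from the dot. I gripped it at 10 N per finger and let go only once the pan carried its weight; the job was handed in at about 16 s with the gripper clear, and no verdict came back.

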